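# Snap a pipe clip shut with spring pliers

### The arm

A 6-joint arm with a two-finger parallel gripper is mounted at the origin on a cart in front of the work surface, level with it; the furniture and walls round the work are solid. World frame = base frame: x ahead of the robot, y to its left, z up, the work surface at z = 0. Lengths are in m, angles in degrees, forces in N, time in s.
With the tool pointing down it reaches from about 0.35 to 0.875 m from the base axis. Payload 4.2 kg.
Tool frame: the origin (TCP) lies midway between the tips of the shut fingers; the grasp point (between the pads) lies 19 mm behind it; z points along the fingers, y is the line along which they close (so a half turn about z gives the same grasp; the last joint's range is limited). The gripper opens to 87 mm and grips with 3 to 60 N. Pads are 19 mm wide; open, the fingers measure 117 mm over their backs; the gripper's body (75 mm by 190 mm) begins 51 mm behind the grasp point.
Start: joints at [-59.381, 22.042, 0.453, 0, -68.411, -14.817], TCP at [0.17, -0.601, 0.223] pointing down, gripper open.
Joint ranges: [-179.83, 179.83], [-69.29, 118.12], [-61.27, 80.66], [-181.25, 117.63], [-171.15, -9.14], [-177.46, 177.46]. Speed limits (degrees/s): [159.86, 159.86, 180, 180, 180, 180].

### API

Orientations are given as a 3x3 rotation matrix whose columns are the frame's x, y, z axes.
In Python, from station import sense, capture, finish_job, silhouettes, landmark_of gives the robot as it stands.
- The arm moves only by the tool step_arm, never from a script. Its arguments are lists of equal length, an entry for each row: "linear": the shift along the tool's x, y, z in mm, a list of three; "delta_rot": the turn, a rotation vector about the tool's x, y, z in rad, a list of three; "grip": the finger opening in mm, from 0 to 87. A call has 1 to 10 rows; each row shifts and turns the commanded pose from where the row before left it, along the tool's axes as they then stand; what a row does not reach is not made up. A row lasts 1/8 s, in which the tool goes at most 62.5 mm and 10.7 degrees, less where a joint would pass 70% of its speed; a pose out of reach is approached as far as the arm can. A call with a gripper value outside its range is refused whole. The fingers move at their own pace and stop on an object; the grip force is fixed at half the most. Time passes only in rows, so rows that do not move let the fingers close. It gives the time, the measured TCP pose, the force, the opening and the grip force at its end, in the units of the state.
- sense(): the state, without advancing time (a new reading comes with each control period).
- capture(name): name is "side" or "top" or "wrist"; returns a dict with "img" (384x512x3 uint8, red, green, blue), "fx", "fy", "cx", "cy" (pixels), "k1" (the pictures are not rectified: a ray, as slopes to the right and down, at radius r is drawn at 1 + k1 r^2 times it, then the intrinsics apply), "world_to_cam" (4x4, takes a point from world to camera coordinates); the wrist camera has in their place "mount" (4x4, takes a point from camera to tool coordinates, whose origin is the TCP and whose axes are the flange's). Camera axes: x right, y up, looking along -z (the intrinsics and any distortion apply to the point x, -y, -z); pixel columns grow to the right and rows downward; lengths in m; the calibration is good to about 2 mm. A picture is of the moment at which its call begins: read the wrist's pose just before it. There is no depth.
- finish_job(): hands the job in; it is judged then, once.
Trained networks look in the newest picture that a camera, given by its name, has taken for a name from the list of things; names that differ only in an ending like _2 or _b are one class to them, and where a whole thing is asked for, a point or a joint stands for the part that bears it (a point fixed in the world has none). Each returns a list of dicts, best first, with "score" (0 to 1); they miss things now and then, are a little off and sometimes report something else, mostly with a low value. They report only what shows in the picture. A call takes as long as a camera call.
- silhouettes(camera, label): "mask" (384x512 bool, what is visible of it) and "point" ([column, row] in pixels, amid what is visible of it).
- landmark_of(camera, label): "point" ([column, row] in pixels: a listed point, or the origin of a listed thing).
The state is a dict: "time_s": time; "joints": joint angles; "joint_velocities": joint speeds; "effort": joint torques, N m; "tcp_pos": TCP position; "ee_rot": TCP orientation; "wrist_force": force on the tool from outside, world axes, zero at the start; "moment": the same for the moment, N m; "gripper_width": opening from 0.0 (shut) to 1.0 (fully open); "gripper_force": force on a finger pad.
Only numpy, scipy, OpenCV 4.12 (cv2) and the standard library are available. Lean on these libraries where they do the work, as an engineer would, in place of code of your own. Each camera call takes 0.05 s, during which the arm holds its last target. There are 200 camera calls.

### The job

Lift the black-handled pliers out of their holder by the head, lay them flat on the open counter and let go, then take them by both handles and squeeze the two ears of the plastic clip on the upright pipe together between the jaws until the clip snaps shut. Finally lay the pliers flat on the counter, well clear of the clip. Do not touch the clip with the gripper itself, and leave the red screw bin, the padlock and the clear tub where they are.

Things in the scene. Friction and masses are not known exactly. Their poses are not given: they have to be found in the camera images.
- pliers_head (a point): Centre of the pliers' pivot boss, half-way up. Dark steel pliers with black handles, 16 mm thick, 0.16 kg, loose, lying flat; x to the jaw tips, z up. The boss is 34 mm long (x), 28 mm wide (y), flat-sided: grip it across y to lift the pliers out. Jaws end 62 mm ahead of it, handles 100 mm behind it. It is 28 mm above the counter in the holder, 8 mm when lying on the counter.
- pliers_handles (a point): Midway between the handles, 55 mm behind pliers_head, half-way up; grip here across y to use the pliers. Handles: 32 to 100 mm behind the pivot, 10 mm wide, 16 mm thick, parallel, 64 mm over their outer faces when open. A spring pushes each out with 9 N (open) to 12 N (shut). Squeezed to 59 mm the pliers can be carried with the jaws still open; about 41 mm shuts the clip.
- holder: Dark steel pliers holder, fixed, 90 (x) by 92 mm, origin under the trough's middle; open above and at its +x end, floor 20 mm above the counter, side walls 9 mm thick, 46 mm high, 74 mm apart: 5 mm beside the handles, so no finger fits there. The pliers lie in it, handles between the walls, head and jaws out at the +x end on an 18 mm wide rest, 52 mm long, level with the floor.
- clip_ears (a point): Midway between the two ears of the black plastic clip, half-way up, 66 mm above the counter, 40 mm from the pipe's axis. x points to the pipe axis: bring the pliers in level along it, a jaw outside each ear. Ears: upright plates 24 mm high, 6 mm thick, from 11 mm before this point (x = -11 mm) back to the ring; 25 to 26 mm over their outer faces when open, 18 mm when shut.
- pipe_axis (a point): Point on the axis of the upright aluminium pipe (43 mm diameter, top 104 mm above the counter, on a fixed 110 x 100 x 14 mm board) at the height of the clip; axes as clip_ears. The clip can turn on the pipe to 0.35 rad either way with light friction (about 1.3 N at the ears), so it centres itself between the jaws.
- pliers: The same pliers as a whole; origin under the pivot, on the underside, axes as pliers_head. For the pose use pliers_head.
- screw_bin: Red open hopper bin of screws, 124 x 68 x 54 mm, loose; origin under its centre. Not to be moved.
- padlock: Brass padlock lying flat, 69 x 45 x 18 mm, loose; origin under its centre. Not to be moved.
- tub: Clear screw tub with white lid, 68 mm across, 55 mm high, loose; origin under its centre. Not to be moved.
- clip: The whole clip (ring halves, ears, grey snap tongue on top); origin on the pipe axis half-way up, axes as clip_ears.
- pliers_jaws (a point): Midway between the jaws, 48 mm ahead of pliers_head, half-way up: the place to squeeze with. The inner faces of the jaws are 35 mm apart here when open (40 mm at the tips, 58 mm over the outsides), about 31 mm with the handles squeezed to 59 mm, about 17 mm with them at 41 to 44 mm. All pliers frames belong to the half with the left jaw, which turns by half of the squeeze.
- left_ear (a point): Middle of the outer face of the left ear (left as seen along +x of clip_ears). With the clip open, left_ear and right_ear are about 25.5 mm apart; with it shut, about 18 mm; the clip stays in one or the other. A snap latch resists with up to about 10 N at each ear (about 20 N at each pliers handle, spring included) in the first half of the travel, then snaps shut.
- right_ear (a point): Middle of the outer face of the right ear.
- clip_left: Left half of the clip (half ring and left ear); origin at the clip's hinge, 30 mm behind the pipe axis, half-way up.
- clip_right: Right half of the clip (half ring, right ear, grey sprung tongue on top); origin as for the left half.

How it is judged:
By the outcome, as a careful person would: the job done as asked, in the order asked, and still so for the second after the job is handed in, with the robot touching nothing.
It also fails if it takes over 61 s, if anything falls off the work surface, if the arm or the gripper's body presses on something with over 40 N, if the wrist force passes 120 N, or if a joint passes its speed limit or range.

## Working session

There is one attempt and no reset: what is moved stays moved. The work goes in short steps, Python scripts to look and compute and a tool call to move; the robot and the scene stay as the last step left them, time stands still between calls to the robot, and variables do not carry over. Pictures are saved under pics/ and viewed, at most 10 in all, crops included, and the job is handed in when it is done.

Besides the shell and the picture viewer there is one more tool, called after "Call:" as name(argument=value, ...), one argument or row to a line, values as JSON. step_arm: Moves the arm, as the interface text tells. Its arguments: {"type":"object","properties":{"linear":{"type":"array"},"delta_rot":{"type":"array"},"grip":{"type":"array"}},"required":["linear","delta_rot","grip"]}

```bash
mkdir -p pics; ls; cat > h.py <<'E'
import numpy as np, cv2
from station import sense, capture, silhouettes, landmark_of
def cam(name):
    s=sense(); c=capture(name)
    if 'mount' in c:
        T=np.eye(4);T[:3,:3]=np.array(s['ee_rot']);T[:3,3]=s['tcp_pos']
        c['w2c']=np.linalg.inv(T@np.array(c['mount']))
    else: c['w2c']=np.array(c['world_to_cam'])
    return c
def ray(c,p):
    d=np.array([(p[0]-c['cx'])/c['fx'],(p[1]-c['cy'])/c['fy']]);u=d.copy()
    for _ in range(30): u=d/(1+c['k1']*(u@u))
    M=np.linalg.inv(c['w2c']); v=M[:3,:3]@np.array([u[0],-u[1],-1]); return M[:3,3],v/np.linalg.norm(v)
def onz(c,p,z):
    o,v=ray(c,p); return o+v*(z-o[2])/v[2]
def proj(c,X):
    q=c['w2c']@np.append(X,1); u=np.array([q[0],-q[1]])/-q[2]; u=u*(1+c['k1']*(u@u))
    return np.array([u[0]*c['fx']+c['cx'],u[1]*c['fy']+c['cy']])
def tri(obs):
    A=np.zeros((3,3));b=np.zeros(3)
    for c,p in obs:
        o,v=ray(c,p);P=np.eye(3)-np.outer(v,v);A+=P;b+=P@o
    X=np.linalg.solve(A,b); return X,[np.round(proj(c,X)-p,1) for c,p in obs]
def save(c,n): cv2.imwrite('pics/'+n+'.png',c['img'][:,:,::-1])
E
python3 - <<'E'
from h import *
print(sense())
cs={}
zs=dict(pliers_head=.028,pliers_handles=.028,pliers_jaws=.028,holder=0,clip_ears=.066,pipe_axis=.066,left_ear=.066,right_ear=.066,screw_bin=0,padlock=0,tub=0)
for n in ['side','top']:
    c=cs[n]=cam(n);save(c,n+'0');print(n,np.linalg.inv(c['w2c'])[:3,3])
for l,z in zs.items():
    o=[]
    for n in cs:
        r=landmark_of(n,l)
        for k in r[:2]: print(l,n,round(k['score'],2),np.round(k['point']),np.round(onz(cs[n],k['point'],z),4))
        if r:o.append((cs[n],r[0]['point']))
    if len(o)==2: print('   tri',*tri(o))
a=np.hstack([cs['side']['img'],cs['top']['img']])
cv2.imwrite('pics/both.png',cv2.resize(a,(800,300))[:,:,::-1])
E
```

```text
pics
{'time_s': 0.0, 'joints': array([-5.93825972e+01,  2.20900230e+01,  3.81246646e-01, -2.83598771e-02,
       -6.84110563e+01, -1.48169191e+01]), 'joint_velocities': array([ 0.04114301, -0.04500377,  0.00080721,  0.05628926,  0.03079797,
       -0.1055919 ]), 'effort': array([ 4.46247586e-04, -3.90666533e+01,  1.87405783e+01,  4.21983764e+00,
        1.10272248e-02, -1.84181831e-04]), 'tcp_pos': array([ 0.1700412 , -0.60081001,  0.22147903]), 'ee_rot': array([[-9.62265370e-01, -2.72111945e-01, -6.69086436e-04],
       [-2.72112753e-01,  9.62263224e-01,  2.03426504e-03],
       [ 9.02894532e-05,  2.13956975e-03, -9.99997707e-01]]), 'wrist_force': array([ 1.02846793,  0.23290149, -0.62640932]), 'moment': array([-0.00995367,  0.03593249,  0.0431506 ]), 'gripper_force': 0.0, 'gripper_width': 0.9987591587601556}
side [ 0.63080256 -0.93086014  0.76637242]
top [ 0.42640454 -0.01881173  1.35560675]
pliers_head top 0.92 [124. 207.] [0.5236 0.3355 0.028 ]
pliers_handles side 0.48 [228. 152.] [0.482  0.3382 0.028 ]
pliers_handles side 0.3 [271. 198.] [0.6526 0.043  0.028 ]
pliers_handles top
[... 1578 characters left out ...]
ide 0.57 [226. 152.] [0.4653 0.3882 0.    ]
screw_bin top 0.58 [361. 233.] [ 0.4653 -0.3449  0.    ]
screw_bin top 0.42 [254. 161.] [ 0.6694 -0.0317  0.    ]
   tri [ 4.63898843e-01 -3.45158746e-01  3.85692830e-04] [array([ 0.6, -0.1]), array([0.1, 0.5])]
padlock side 0.69 [201. 211.] [ 4.239e-01 -1.000e-04  0.000e+00]
padlock side 0.23 [229. 151.] [0.4762 0.3963 0.    ]
padlock top 0.54 [240. 244.] [0.4275 0.0036 0.    ]
   tri [ 0.42537432  0.00315513 -0.00231314] [array([ 0.6, -0.1]), array([0.1, 0.7])]
tub side 0.92 [243. 259.] [ 0.5777 -0.2092  0.    ]
tub top 0.72 [312. 191.] [ 0.5842 -0.1991  0.    ]
   tri [ 0.58109878 -0.20075065 -0.00786382] [array([ 1.4, -0.2]), array([0.2, 1.4])]
```

View pics/both.png

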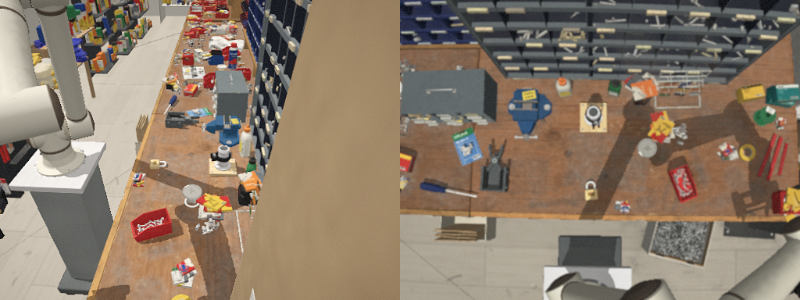

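View pics/top0.png

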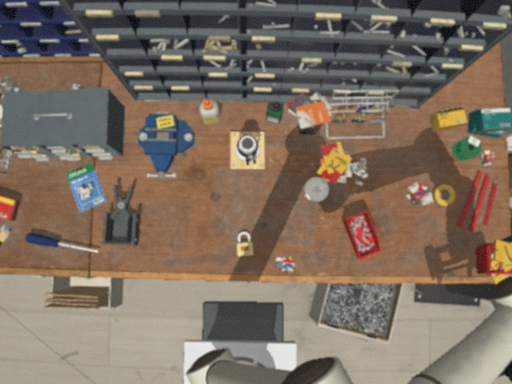

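Call:
step_arm(
  linear=[
    [-40,40,0],
    [-40,40,0],
    [-40,40,0],
    [-40,40,0],
    [-40,40,0],
    [-40,40,0],
    [-40,40,0],
    [-40,40,0],
    [-40,40,0],
    [-3,6,0],
  ],
  delta_rot=[
    [0,0,0],
    [0,0,0],
    [0,0,0],
    [0,0,0],
    [0,0,0],
    [0,0,0],
    [0,0,0],
    [0,0,0],
    [0,0,0],
    [0,0,0],
  ],
  grip=[87,87,87,87,87,87,87,87,87,87],
)

```text
time_s: 2.45
tcp_pos: [0.4213, -0.1479, 0.2229]
ee_rot: [[-0.961, -0.277, 0.001], [-0.277, 0.961, -0.0], [-0.001, -0.0, -1.0]]
wrist_force: [0.5, -0.5, -0.1]
gripper_width: 1.0
gripper_force: 0.0
```

Call:
step_arm(
  linear=[
    [-25,53,0],
    [-25,53,0],
    [-25,53,0],
    [-25,53,0],
    [-25,53,0],
    [-25,53,0],
    [-25,53,0],
    [-25,53,0],
    [0,0,0],
    [0,0,0],
  ],
  delta_rot=[
    [0,0,0],
    [0,0,0],
    [0,0,0],
    [0,0,0],
    [0,0,0],
    [0,0,0],
    [0,0,0.15],
    [0,0,0.15],
    [0,0,0.15],
    [0,0,0],
  ],
  grip=[87,87,87,87,87,87,87,87,87,87],
)

```text
time_s: 3.7
tcp_pos: [0.5055, 0.3096, 0.2219]
ee_rot: [[-0.985, 0.172, -0.001], [0.172, 0.985, -0.001], [0.001, -0.001, -1.0]]
wrist_force: [-0.5, -0.5, -0.7]
gripper_width: 1.0
gripper_force: 0.0
```

```bash
cat > look.py <<'E'
import sys
from h import *
name=sys.argv[1]; z0=float(sys.argv[2]); labs=sys.argv[3].split(',')
cs={n:cam(n) for n in sys.argv[1].split('+')}
if len(sys.argv)>4: save(cs[name.split('+')[0]],sys.argv[4])
P={}
for l in labs:
    for n in cs:
        for k in landmark_of(n,l)[:2]:
            X=onz(cs[n],k['point'],z0); P.setdefault(l,X)
            print(l,n,round(k['score'],2),np.round(k['point'],1),np.round(X,4))
for a,b in zip(labs,labs[1:]):
    if a in P and b in P:
        d=P[b]-P[a]; print(a,b,'dist %.4f yaw %.1f'%(np.hypot(*d[:2]),np.degrees(np.arctan2(d[1],d[0]))))
E
python3 look.py wrist 0.028 pliers_handles,pliers_head,pliers_jaws w1; python3 look.py wrist 0 holder
```

```text
pliers_head wrist 0.73 [293.9 186.8] [0.532  0.3464 0.028 ]
pliers_jaws wrist 0.83 [294.9 221.3] [0.5743 0.3416 0.028 ]
pliers_head pliers_jaws dist 0.0426 yaw -6.6
holder wrist 0.64 [283.1 126.1] [0.4646 0.3461 0.    ]
holder wrist 0.53 [293.7 186.5] [0.5401 0.3478 0.    ]
```

View pics/w1.png

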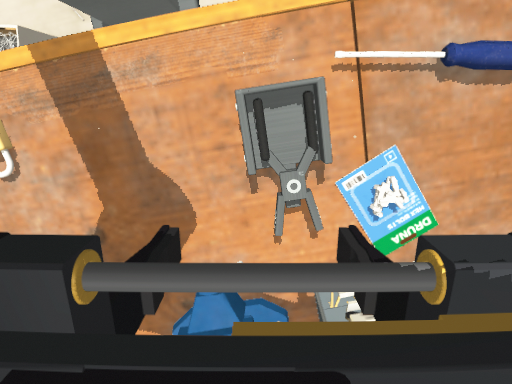

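```bash
python3 - <<'E'
from h import *
c=cam('wrist')
P=[onz(c,p,.036) for p in [(283,96.5),(294,186),(298.5,233)]]
print(np.round(P,4))
for a,b in [(0,1),(1,2),(0,2)]:
    d=P[b]-P[a];print(np.hypot(*d[:2]),np.degrees(np.arctan2(d[1],d[0])))
print(np.linalg.inv(c['w2c'])[:3,3], np.array(c['mount']).round(3))
E
```

```text
[[0.4311 0.3489 0.036 ]
 [0.5294 0.3461 0.036 ]
 [0.5872 0.3432 0.036 ]]
0.09832853435800097 -1.5988150284467846
0.057879325498844426 -2.946020529427033
0.15619778853277272 -2.0979843696619507
[0.42992393 0.32285717 0.38599045] [[-0.001  0.961  0.278  0.077]
 [ 1.     0.001  0.     0.   ]
 [ 0.     0.278 -0.961 -0.163]
 [ 0.     0.     0.     1.   ]]
```

Call:
step_arm(
  linear=[
    [-9,20,20],
    [-9,20,30],
    [0,0,30],
    [0,0,20],
    [0,0,0],
    [0,0,0],
  ],
  delta_rot=[
    [0,0,0],
    [0,0,0],
    [0,0,-0.136],
    [0,0,0],
    [0,0,0],
    [0,0,0],
  ],
  grip=[87,87,87,87,87,87],
)

```text
time_s: 4.8
tcp_pos: [0.5306, 0.3466, 0.1238]
ee_rot: [[-0.999, 0.038, 0.002], [0.038, 0.999, 0.001], [-0.002, 0.001, -1.0]]
wrist_force: [0.2, -0.4, 0.2]
gripper_width: 1.002
gripper_force: 0.0
```

```bash
python3 look.py wrist 0.028 pliers_handles,pliers_head,pliers_jaws w2; python3 look.py wrist 0 holder
```

```text
pliers_head wrist 0.64 [257.5 192. ] [0.5287 0.3463 0.028 ]
pliers_head wrist 0.26 [249.9 110. ] [0.4616 0.343  0.028 ]
holder wrist 0.82 [251.5 107.9] [0.4605 0.3438 0.    ]
```

View pics/w2.png

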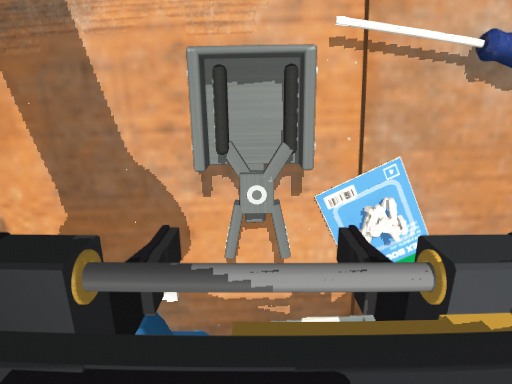

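```bash
python3 - <<'E'
from h import *
c=cam('wrist')
for p in [(256,67),(257,195),(257.5,256)]:print(np.round(onz(c,p,.036),4))
print(sense()['tcp_pos'])
E
```

```text
[0.4302 0.349  0.036 ]
[0.5283 0.3458 0.036 ]
[0.5833 0.344  0.036 ]
[0.53014144 0.3464281  0.12315426]
```

Call:
step_arm(
  linear=[
    [1,-0.5,30],
    [0,0,30],
    [0,0,25],
    [0,0,15],
    [0,0,0],
    [0,0,0],
    [0,0,0],
    [0,0,0],
    [0,0,0],
    [0,0,0],
  ],
  delta_rot=[
    [0,0,0],
    [0,0,0],
    [0,0,0],
    [0,0,0],
    [0,0,0],
    [0,0,0],
    [0,0,0],
    [0,0,0],
    [0,0,0],
    [0,0,0],
  ],
  grip=[87,87,87,87,87,22,22,22,22,22],
)

```text
time_s: 6.4
tcp_pos: [0.529, 0.3458, 0.0227]
ee_rot: [[-0.999, 0.038, 0.0], [0.038, 0.999, 0.0], [-0.0, 0.0, -1.0]]
wrist_force: [0.6, -0.3, -0.5]
gripper_width: 0.514
gripper_force: 0.0
```

Call:
step_arm(
  linear=[
    [0,0,0],
    [0,0,0],
    [0,0,0],
    [0,0,0],
    [0,0,0],
  ],
  delta_rot=[
    [0,0,0],
    [0,0,0],
    [0,0,0],
    [0,0,0],
    [0,0,0],
  ],
  grip=[22,22,22,22,22],
)

```text
time_s: 7.02
tcp_pos: [0.529, 0.3459, 0.0226]
ee_rot: [[-0.999, 0.038, 0.0], [0.038, 0.999, 0.0], [-0.0, 0.0, -1.0]]
wrist_force: [-0.2, 0.3, 0.6]
gripper_width: 0.416
gripper_force: 29.4
```

```bash
python3 look.py wrist 0.028 pliers_handles,pliers_head w3;python3 -c "
import cv2;i=cv2.imread('pics/w3.png');cv2.imwrite('pics/w3c.png',cv2.resize(i[120:320,130:390],(780,600)))"
```

```text
pliers_handles wrist 0.44 [257.2 247.1] [0.5287 0.3456 0.028 ]
pliers_head wrist 0.85 [259.  248.2] [0.5294 0.3466 0.028 ]
pliers_handles pliers_head dist 0.0012 yaw 53.9
```

View pics/w3c.png

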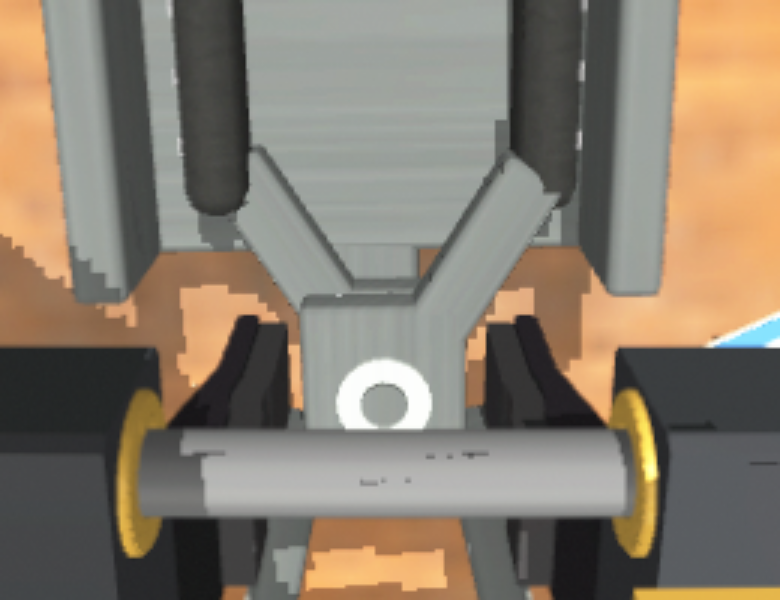

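```bash
python3 - <<'E'
from h import *
c=cam('wrist'); t=sense()['tcp_pos']
f=lambda x,y:(130+x/3,120+y/3)
for p,z in [((265,320),.0227),((505,320),.0227),((290,330),.0227),((487,330),.0227),((385,405),.036),((302,400),.036),((468,400),.036),((385,297),.036),((465,340),.036),((475,405),.036),((290,410),.02)]:
    print(p,np.round((onz(c,f(*p),z)-t)*1000,1))
for w in (14,18):
  for x in(-9.5,9.5): print(x,w,[np.round((proj(c,t+[x/1e3,w/1e3,z])-[130,120])*3) for z in (0,.02)])
E
```

```text
(265, 320) [-10.8 -21.2   0.1]
(505, 320) [-9.1 22.5  0.1]
(290, 330) [ -8.7 -16.7   0.1]
(487, 330) [-7.3 19.2  0.1]
(385, 405) [ 0.3  0.3 13.4]
(302, 400) [ -1.2 -13.9  13.4]
(468, 400) [-0.1 14.5 13.4]
(385, 297) [-19.5   1.   13.4]
(465, 340) [-11.3  14.2  13.4]
(475, 405) [ 0.9 15.7 13.4]
(290, 410) [  8.9 -18.2  -2.6]
-9.5 14 [array([458., 320.]), array([467., 366.])]
9.5 14 [array([460., 413.]), array([469., 470.])]
-9.5 18 [array([480., 319.]), array([492., 365.])]
9.5 18 [array([481., 413.]), array([493., 469.])]
```

Call:
step_arm(
  linear=[
    [0,0,0],
    [0,0,0],
    [3.5,0,0],
    [0,0,0],
    [0,0,0],
    [0,0,0],
    [0,0,0],
    [0,0,0],
  ],
  delta_rot=[
    [0,0,0],
    [0,0,0],
    [0,0,0],
    [0,0,0],
    [0,0,0],
    [0,0,0],
    [0,0,0],
    [0,0,0],
  ],
  grip=[45,45,45,22,22,22,22,22],
)

```text
time_s: 8.22
tcp_pos: [0.5255, 0.346, 0.0226]
ee_rot: [[-0.999, 0.038, 0.0], [0.038, 0.999, -0.0], [-0.0, -0.0, -1.0]]
wrist_force: [0.1, -0.1, 1.3]
gripper_width: 0.318
gripper_force: 28.5
```

Call:
step_arm(
  linear=[
    [0,0,-10],
    [0,0,-25],
    [0,0,-25],
    [0,-20,0],
    [0,-50,0],
    [0,-50,0],
    [0,-50,0],
    [-3,-46,0],
    [0,0,0],
    [0,0,0],
  ],
  delta_rot=[
    [0,0,0],
    [0,0,0],
    [0,0,0],
    [0,0,0],
    [0,0,0],
    [0,0,0],
    [0,0,0],
    [0,0,0],
    [0,0,-0.18],
    [0,0,-0.18],
  ],
  grip=[22,22,22,22,22,22,22,22,22,22],
)

```text
time_s: 9.48
tcp_pos: [0.5188, 0.1277, 0.0816]
ee_rot: [[-0.948, -0.319, -0.002], [-0.319, 0.948, -0.001], [0.002, -0.0, -1.0]]
wrist_force: [0.2, 1.0, -1.0]
gripper_width: 0.321
gripper_force: 28.9
```

Call:
step_arm(
  linear=[
    [0,0,0],
    [0,0,30],
    [0,0,30],
    [0,0,0],
  ],
  delta_rot=[
    [0,0,0],
    [0,0,0],
    [0,0,0],
    [0,0,0],
  ],
  grip=[22,22,22,22],
)

```text
time_s: 9.98
tcp_pos: [0.5178, 0.1285, 0.0202]
ee_rot: [[-0.95, -0.313, -0.006], [-0.313, 0.95, -0.003], [0.007, -0.001, -1.0]]
wrist_force: [0.7, 0.9, -2.0]
gripper_width: 0.318
gripper_force: 28.9
```

```bash
python3 look.py wrist 0.028 pliers_handles,pliers_head w4; python3 look.py top+side .066 pipe_axis,clip_ears
```

```text
pliers_head wrist 0.72 [258.5 255. ] [0.5209 0.1301 0.028 ]
pipe_axis top 0.63 [247.5 145.9] [ 0.6987 -0.0114  0.066 ]
pipe_axis top 0.62 [361.5 234.5] [ 0.4585 -0.3293  0.066 ]
pipe_axis side 0.78 [285.4 200.5] [ 0.6976 -0.015   0.066 ]
pipe_axis side 0.37 [193.7 296.3] [ 0.4738 -0.3955  0.066 ]
clip_ears top 0.6 [253.4 158.9] [ 0.6623 -0.0285  0.066 ]
clip_ears side 0.61 [271.4 201.8] [ 0.6537 -0.0241  0.066 ]
pipe_axis clip_ears dist 0.0402 yaw -154.8
```

View pics/w4.png

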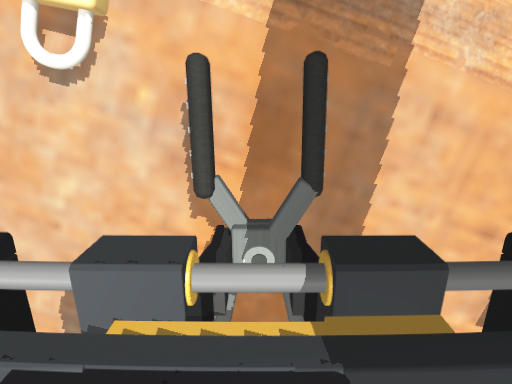

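Call:
step_arm(
  linear=[
    [0,0,10],
    [0,0,5],
    [0,0,1.5],
    [0,0,0],
  ],
  delta_rot=[
    [0,0,0],
    [0,0,0],
    [0,0,0],
    [0,0,0],
  ],
  grip=[22,22,22,22],
)

```text
time_s: 10.92
tcp_pos: [0.5202, 0.1299, 0.0058]
ee_rot: [[-0.949, -0.316, -0.0], [-0.316, 0.949, -0.0], [0.0, -0.0, -1.0]]
wrist_force: [0.7, 0.2, -1.6]
gripper_width: 0.318
gripper_force: 28.9
```

Call:
step_arm(
  linear=[
    [0,0,1.5],
    [0,0,1],
    [0,0,0],
  ],
  delta_rot=[
    [0,0,0],
    [0,0,0],
    [0,0,0],
  ],
  grip=[22,22,22],
)

```text
time_s: 11.3
tcp_pos: [0.5202, 0.13, 0.0035]
ee_rot: [[-0.949, -0.316, -0.0], [-0.316, 0.949, -0.0], [0.0, 0.0, -1.0]]
wrist_force: [0.4, 0.1, -2.0]
gripper_width: 0.314
gripper_force: 28.9
```

Call:
step_arm(
  linear=[
    [0,0,0.7],
    [0,0,0],
    [0,0,0],
    [0,0,0],
    [0,0,0],
    [0,0,0],
    [0,0,-30],
    [25,0,-45],
    [25,0,-40],
    [0,0,0],
  ],
  delta_rot=[
    [0,0,0],
    [0,0,0],
    [0,0,0],
    [0,0,0],
    [0,0,0],
    [0,0,0],
    [0,0,0],
    [0,0,0],
    [0,0,0],
    [0,0,0],
  ],
  grip=[22,87,87,87,87,87,87,87,87,87],
)

```text
time_s: 12.55
tcp_pos: [0.4733, 0.1146, 0.121]
ee_rot: [[-0.948, -0.317, 0.006], [-0.317, 0.948, 0.003], [-0.007, 0.001, -1.0]]
wrist_force: [0.4, 0.3, -0.4]
gripper_width: 0.995
gripper_force: 0.0
```

```bash
python3 look.py wrist 0.008 pliers_handles,pliers_head,pliers_jaws w5
```

```text
pliers_handles wrist 0.72 [478.6 244.3] [0.4594 0.3351 0.008 ]
pliers_head wrist 0.73 [259.9 246.2] [0.5269 0.1345 0.008 ]
pliers_jaws wrist 0.22 [257.2 243.9] [0.5254 0.1313 0.008 ]
pliers_handles pliers_head dist 0.2116 yaw -71.4
pliers_head pliers_jaws dist 0.0035 yaw -114.7
```

View pics/w5.png

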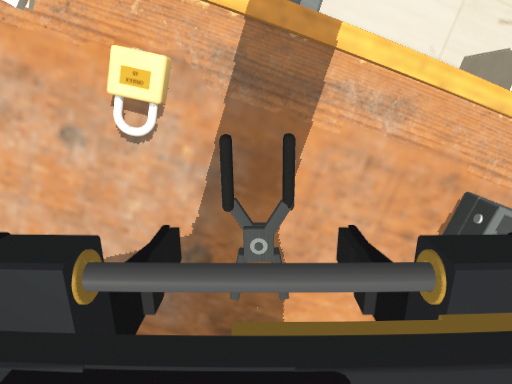

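```bash
python3 - <<'E'
from h import *
c=cam('wrist'); s=sense();t=s['tcp_pos'];R=np.array(s['ee_rot'])
for p in [(226,136),(289,134),(228,205),(289,203),(258.5,246)]:
    X=onz(c,p,.016); print(p,np.round(X,4),'tool',np.round(R.T@(X-t)*1000,1))
E
```

```text
(226, 136) [0.4351 0.074  0.016 ] tool [ 48.  -26.  100.7]
(289, 134) [0.4173 0.1223 0.016 ] tool [ 49.5  25.4 100.7]
(228, 205) [0.4913 0.0928 0.016 ] tool [-11.3 -26.  100.6]
(289, 203) [0.4729 0.1424 0.016 ] tool [ -9.5  26.8 100.6]
(258.5, 246) [0.5198 0.1302 0.016 ] tool [-50.2   0.4 100.5]
```

Call:
step_arm(
  linear=[
    [-27,-40,-20],
    [-27,-40,-20],
    [-27,-40,-20],
    [-27,-40,-20],
    [-27,-40,0],
    [0,0,0],
    [0,0,0],
  ],
  delta_rot=[
    [0,0,0],
    [0,0,0],
    [0,0,0],
    [0,0,0],
    [0,0,0],
    [0,0,0],
    [0,0,0],
  ],
  grip=[87,87,87,87,87,87,87],
)

```text
time_s: 13.68
tcp_pos: [0.6635, -0.0329, 0.1956]
ee_rot: [[-0.949, -0.316, -0.004], [-0.316, 0.949, -0.0], [0.004, 0.001, -1.0]]
wrist_force: [-0.0, 0.2, -0.2]
gripper_width: 0.998
gripper_force: 0.0
```

```bash
python3 look.py wrist 0.066 clip_ears,pipe_axis w6;python3 look.py wrist 0.066 left_ear,right_ear; python3 - <<'E'
from h import *
i=cv2.imread('pics/w6.png');cv2.imwrite('pics/w6c.png',cv2.resize(i[80:280,130:390],(780,600),interpolation=cv2.INTER_CUBIC))
E
```

```text
clip_ears wrist 0.83 [273.3 184.5] [ 0.6589 -0.0192  0.066 ]
clip_ears wrist 0.42 [127.   52.1] [ 0.5874 -0.1765  0.066 ]
left_ear wrist 0.93 [287.9 186.6] [ 0.6572 -0.0042  0.066 ]
right_ear wrist 0.71 [261.  180.3] [ 0.6595 -0.0304  0.066 ]
left_ear right_ear dist 0.0263 yaw -85.1
```

View pics/w6c.png

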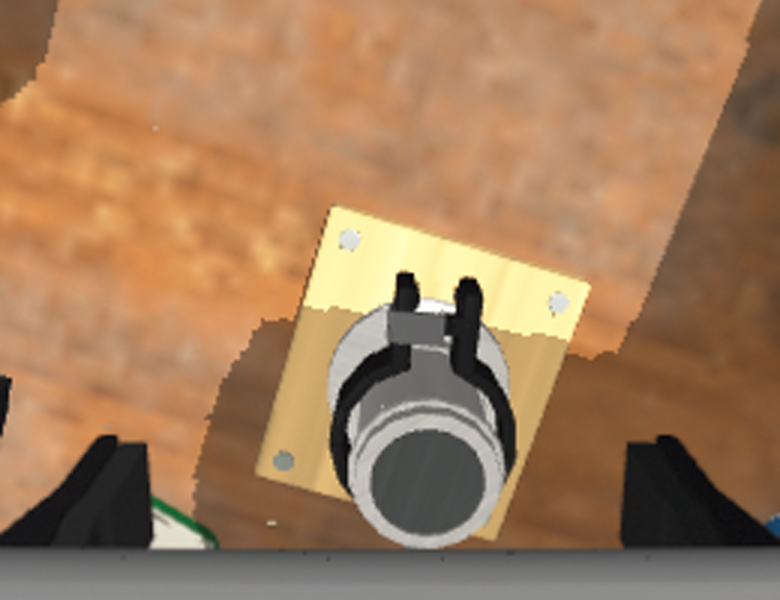

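```bash
python3 - <<'E'
from h import *
c=cam('wrist')
f=lambda x,y:(130+x/3,80+y/3)
A=onz(c,f(429,482),.104);print('pipe',A)
for p in [(405,275),(469,281),(402,355),(464,360)]:print(p,np.round(onz(c,f(*p),.078),4))
e=(onz(c,f(405,275),.078)+onz(c,f(469,281),.078))/2
m=(onz(c,f(402,355),.078)+onz(c,f(464,360),.078))/2
for q in (e,m):
  d=A-q;print(np.hypot(*d[:2])*1000,np.degrees(np.arctan2(d[1],d[0])))
for l,z in [('left_ear',.066),('right_ear',.066),('clip_ears',.066),('pipe_axis',.066),('clip',.066)]:
  for k in landmark_of('wrist',l)[:1]:
    X=onz(c,k['point'],z);d=A-X;print(l,k['score'],X,np.hypot(*d[:2])*1000,np.degrees(np.arctan2(d[1],d[0])))
E
```

```text
pipe [ 0.69938444 -0.00644404  0.104     ]
(405, 275) [ 0.6486 -0.0306  0.078 ]
(469, 281) [ 0.6442 -0.0117  0.078 ]
(402, 355) [ 0.6727 -0.0234  0.078 ]
(464, 360) [ 0.6682 -0.0047  0.078 ]
55.00328663179802 15.518786908319337
29.925108753531195 14.701122062680028
left_ear 0.98 [ 0.65490298 -0.0040028   0.066     ] 44.54839530838741 -3.1413607402843167
right_ear 0.85 [ 0.66178762 -0.03078107  0.066     ] 44.786293637860254 32.9156324394245
clip_ears 0.89 [ 0.66223452 -0.0181699   0.066     ] 38.9565497520232 17.517585396485806
```

Call:
step_arm(
  linear=[
    [27,40,0],
    [27,40,20],
    [27,40,20],
    [27,40,20],
    [30.5,40,20],
    [0,0,40],
    [0,0,40],
    [0,0,20],
    [0,0,10],
    [0,0,0],
  ],
  delta_rot=[
    [0,0,0],
    [0,0,0],
    [0,0,0],
    [0,0,0],
    [0,0,0],
    [0,0,0],
    [0,0,0],
    [0,0,0],
    [0,0,0],
    [0,0,0],
  ],
  grip=[87,87,87,87,87,87,87,87,87,87],
)

```text
time_s: 15.52
tcp_pos: [0.4696, 0.113, 0.0077]
ee_rot: [[-0.949, -0.316, -0.0], [-0.316, 0.949, -0.0], [0.0, -0.0, -1.0]]
wrist_force: [-0.3, 1.1, 0.2]
gripper_width: 0.997
gripper_force: 0.0
```

Call:
step_arm(
  linear=[
    [0,0,4],
    [0,0,0],
    [0,0,0],
    [0,0,0],
    [0,0,0],
    [0,0,0],
    [0,0,0],
  ],
  delta_rot=[
    [0,0,0],
    [0,0,0],
    [0,0,0],
    [0,0,0],
    [0,0,0],
    [0,0,0],
    [0,0,0],
  ],
  grip=[59,59,59,59,59,59,59],
)

```text
time_s: 16.4
tcp_pos: [0.4694, 0.113, 0.0043]
ee_rot: [[-0.949, -0.316, 0.0], [-0.316, 0.949, -0.0], [0.0, -0.0, -1.0]]
wrist_force: [-1.9, -1.3, 6.3]
gripper_width: 0.68
gripper_force: 14.0
```

Call:
step_arm(
  linear=[
    [0,0,-4],
    [0,0,-10],
    [0,0,-20],
    [0,0,-24],
    [0,0,0],
  ],
  delta_rot=[
    [0,0,0],
    [0,0,0],
    [0,0,0],
    [0,0,0],
    [0,0,0],
  ],
  grip=[59,59,59,59,59],
)

```text
time_s: 17.02
tcp_pos: [0.4708, 0.1139, 0.0637]
ee_rot: [[-0.949, -0.317, 0.004], [-0.316, 0.949, 0.003], [-0.005, 0.001, -1.0]]
wrist_force: [-0.4, -0.6, -0.8]
gripper_width: 0.683
gripper_force: 10.9
```

```bash
python3 look.py wrist+side+top 0.066 pliers_head,pliers_jaws w7; python3 - <<'E'
from h import *
c=cam('side');i=c['img'];p=proj(c,np.array([.5,.12,.066])).astype(int);print(p)
a=cv2.resize(i[p[1]-35:p[1]+35,p[0]-45:p[0]+45],(400,311),interpolation=cv2.INTER_CUBIC)[:,:,::-1]
b=cv2.resize(cv2.imread('pics/w7.png'),(400,311)); cv2.imwrite('pics/w7b.png',np.hstack([a,b]))
E
```

```text
pliers_head wrist 0.75 [257.2 339. ] [0.5308 0.1336 0.066 ]
pliers_head side 0.61 [233.7 171.8] [0.5214 0.1403 0.066 ]
pliers_head side 0.4 [272.7 201.1] [ 0.6578 -0.0203  0.066 ]
pliers_head top 0.68 [195.3 210. ] [0.5173 0.128  0.066 ]
pliers_jaws side 0.78 [249.3 169.5] [0.5751 0.1581 0.066 ]
pliers_jaws top 0.49 [194.8 192.3] [0.566  0.1309 0.066 ]
pliers_jaws top 0.33 [361.8 232.7] [ 0.4634 -0.3301  0.066 ]
pliers_head pliers_jaws dist 0.0507 yaw 29.0
[227 174]
```

View pics/w7b.png

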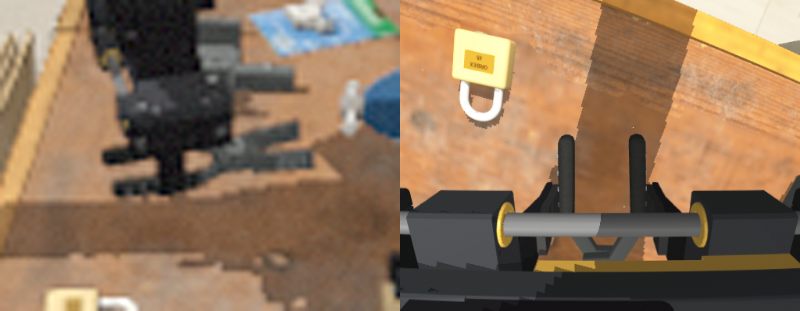

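Call:
step_arm(
  linear=[
    [1,-10,0],
    [4,-25,0],
    [5,-35,0],
    [5,-35,0],
    [5,-35,0],
    [4,-25,0],
    [2,-15,0],
    [0,0,0],
    [0,0,0],
  ],
  delta_rot=[
    [0,0,0],
    [0,0,0],
    [0,0,0],
    [0,0,0.017],
    [0,0,0.016],
    [0,0,0],
    [0,0,0],
    [0,0,0],
    [0,0,0],
  ],
  grip=[59,59,59,59,59,59,59,59,59],
)

```text
time_s: 18.65
tcp_pos: [0.4998, -0.0659, 0.0618]
ee_rot: [[-0.959, -0.285, -0.0], [-0.285, 0.959, 0.0], [0.0, 0.0, -1.0]]
wrist_force: [0.6, -0.1, -1.9]
gripper_width: 0.682
gripper_force: 10.9
```

```bash
python3 look.py side+top 0.066 pliers_head,pliers_jaws,clip_ears,pipe_axis; python3 - <<'E'
from h import *
s=sense();t=s['tcp_pos'];print(t,np.array(s['ee_rot']).round(3)[:2],s['gripper_width'],s['gripper_force'])
cs={n:cam(n) for n in('side','top')}
for l in ['pliers_jaws','pliers_head','clip_ears','left_ear','right_ear']:
    o=[(cs[n],r[0]['point']) for n in cs for r in [landmark_of(n,l)] if r]
    if len(o)==2:print(l,*tri(o))
c=cs['top'];p=proj(c,np.array([.61,-.03,.066])).astype(int)
a=cv2.resize(c['img'][p[1]-40:p[1]+40,p[0]-40:p[0]+40],(400,400),interpolation=cv2.INTER_CUBIC)
c=cs['side'];p=proj(c,np.array([.61,-.03,.066])).astype(int)
b=cv2.resize(c['img'][p[1]-40:p[1]+40,p[0]-40:p[0]+40],(400,400),interpolation=cv2.INTER_CUBIC)
cv2.imwrite('pics/ap.png',np.hstack([a,b])[:,:,::-1])
E
```

```text
pliers_head side 0.84 [240.4 204.4] [ 0.558  -0.0425  0.066 ]
pliers_head top 0.63 [262.7 201.2] [ 0.5451 -0.0562  0.066 ]
pliers_jaws side 0.65 [251.2 201.4] [ 0.5907 -0.0255  0.066 ]
pliers_jaws top 0.57 [257.4 178.2] [ 0.6085 -0.0405  0.066 ]
clip_ears side 0.51 [272.8 198.4] [ 0.6581 -0.0063  0.066 ]
clip_ears top 0.55 [253.  160.9] [ 0.6567 -0.0275  0.066 ]
clip_ears top 0.22 [243.  244.7] [ 0.4254 -0.0046  0.066 ]
pipe_axis side 0.63 [283.6 196.5] [0.6924 0.0056 0.066 ]
pipe_axis side 0.62 [193.3 295.2] [ 0.4724 -0.3924  0.066 ]
pipe_axis top 0.73 [249.9 161.2] [ 0.6556 -0.0189  0.066 ]
pipe_axis top 0.71 [245.3 144.2] [ 0.7034 -0.0051  0.066 ]
pliers_head pliers_jaws dist 0.0368 yaw 27.5
pliers_jaws clip_ears dist 0.0701 yaw 15.9
clip_ears pipe_axis dist 0.0363 yaw 19.1
[ 0.49984227 -0.06604162  0.06187814] [[-0.958 -0.285  0.   ]
 [-0.285  0.958 -0.   ]] 0.6813912716827175 10.872316807508469
pliers_jaws [ 0.59812734 -0.04728842  0.07442432] [array([-1. ,  0.1]), array([-0.1, -1.1])]
pliers_head [ 0.55676511 -0.0512451   0.06944137] [array([-1.2,  0.2]), array([-0.2, -1.4])]
clip_ears [ 0.68780528 -0.00954656  0.07986082] [array([12.3, -3.1]), array([ 2. , 14.3])]
left_ear [ 0.65097923 -0.01017034  0.08226914] [array([ 0.9, -0.2]), array([0.1, 1.1])]
right_ear [ 0.68300338 -0.01401912  0.05151521] [array([ 6.6, -1.4]), array([0.8, 7.6])]
```

Call:
step_arm(
  linear=[
    [-8,0,0],
    [-13,0,0],
    [-8,0,0],
    [-4,0,0],
    [0,0,0],
    [0,0,0],
  ],
  delta_rot=[
    [0,0,0],
    [0,0,0],
    [0,0,0],
    [0,0,0],
    [0,0,0],
    [0,0,0],
  ],
  grip=[59,59,59,59,59,59],
)

```text
time_s: 20.5
tcp_pos: [0.5311, -0.0569, 0.0617]
ee_rot: [[-0.959, -0.285, -0.001], [-0.285, 0.959, -0.0], [0.001, 0.0, -1.0]]
wrist_force: [-0.0, -0.5, -1.4]
gripper_width: 0.682
gripper_force: 10.9
```

```bash
python3 - <<'E'
from h import *
s=sense();t=s['tcp_pos'];print(t,np.array(s['ee_rot']).round(3)[:2],s['gripper_width'],s['gripper_force'],s['wrist_force'])
o=[]
for n in('top','side'):
    c=cam(n);p=proj(c,np.array([.63,-.03,.066])).astype(int);print(p)
    o.append(cv2.resize(c['img'][p[1]-30:p[1]+30,p[0]-30:p[0]+30],(400,400),interpolation=cv2.INTER_CUBIC))
cv2.imwrite('pics/ap2.png',np.hstack(o)[:,:,::-1])
E
```

```text
[ 0.53107102 -0.05688279  0.06174267] [[-0.959 -0.285 -0.001]
 [-0.285  0.959 -0.   ]] 0.6818718361679045 10.87292343378067 [-0.03808056 -0.50606944 -1.38320272]
[253 170]
[263 202]
```

View pics/ap2.png

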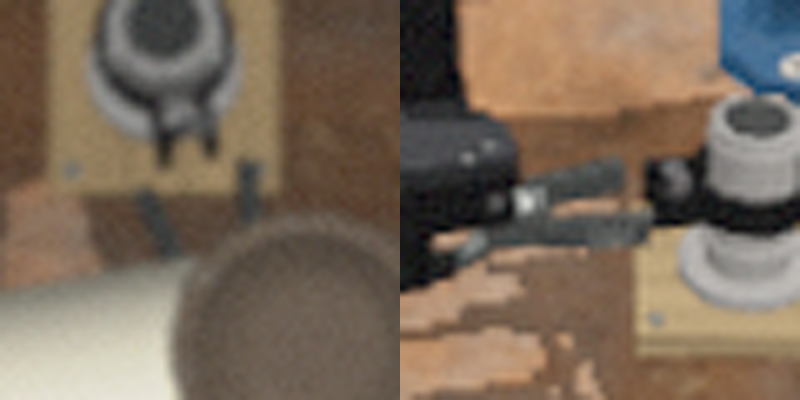

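Call:
step_arm(
  linear=[
    [-4,2,0],
    [-7,0,0],
    [-7,0,0],
    [-7,0,0],
    [-4,0,0],
    [-2,0,0],
    [0,0,0],
  ],
  delta_rot=[
    [0,0,0],
    [0,0,0],
    [0,0,0],
    [0,0,0],
    [0,0,0],
    [0,0,0],
    [0,0,0],
  ],
  grip=[59,59,59,59,59,59,59],
)

```text
time_s: 21.48
tcp_pos: [0.5594, -0.0465, 0.0614]
ee_rot: [[-0.959, -0.284, -0.003], [-0.284, 0.959, -0.0], [0.003, 0.0, -1.0]]
wrist_force: [-2.9, -1.8, -1.3]
gripper_width: 0.681
gripper_force: 12.7
```

```bash
python3 - <<'E'
from h import *
s=sense();t=s['tcp_pos'];print(t,s['gripper_width'],s['gripper_force'],s['wrist_force'])
for n in('top','side'):
    c=cam(n)
    for l in ['pliers_jaws','left_ear','right_ear','clip_ears','pipe_axis']:
        for k in landmark_of(n,l)[:1]: print(n,l,round(k['score'],2),np.round(k['point'],1))
E
```

```text
[ 0.55943228 -0.04647649  0.06135072] 0.6811818108788511 12.721664160490036 [-2.87958545 -1.80741745 -1.28948961]
top pliers_jaws 0.63 [252.2 158.7]
top right_ear 0.6 [256.5 159.2]
top clip_ears 0.59 [249.  160.7]
top pipe_axis 0.43 [246.1 146.4]
side pliers_jaws 0.67 [274.2 201.1]
side right_ear 0.53 [274.8 202.7]
side pipe_axis 0.65 [259.6 206.1]
```

Call:
step_arm(
  linear=[
    [0,0,0],
    [0,0,0],
    [0,0,0],
  ],
  delta_rot=[
    [0,0,0],
    [0,0,0],
    [0,0,0],
  ],
  grip=[55,54,53],
)

```text
time_s: 22.45
tcp_pos: [0.5579, -0.0473, 0.0611]
ee_rot: [[-0.959, -0.282, -0.006], [-0.282, 0.959, -0.001], [0.006, 0.001, -1.0]]
wrist_force: [-6.1, -6.4, -0.9]
gripper_width: 0.624
gripper_force: 30.1
```

Call:
step_arm(
  linear=[
    [0,0,0],
    [0,0,0],
    [0,0,0],
  ],
  delta_rot=[
    [0,0,0],
    [0,0,0],
    [0,0,0],
  ],
  grip=[51,50,50],
)

```text
time_s: 22.82
tcp_pos: [0.5578, -0.0473, 0.0611]
ee_rot: [[-0.959, -0.282, -0.006], [-0.282, 0.959, -0.001], [0.006, 0.001, -1.0]]
wrist_force: [-6.4, -5.8, -1.1]
gripper_width: 0.622
gripper_force: 30.2
```

```bash
cat > asc.py <<'E'
from h import *
import sys
X=np.array([.655,-.02,.066])
for n in ('top','side'):
    c=cam(n);p=proj(c,X).astype(int);g=np.full((384,512),'.')
    for l,ch in [('clip','c'),('clip_left','L'),('clip_right','R'),('pliers','p')]:
        for k in silhouettes(n,l)[:1]:
            print(n,l,round(k['score'],2),k['mask'].sum()); m=k['mask'];g[m&(g=='.')]=ch; 
            if ch=='p': g[m]='p'
    r=slice(p[1]-20,p[1]+16);q=slice(p[0]-18,p[0]+20);print('origin',p[0]-18,p[1]-20)
    V=c['img'][r,q].mean(2)
    for a,b in zip(g[r,q],V): print(''.join(a),' ',''.join('%x'%int(v/16) for v in b))
E
python3 asc.py
```

```text
top clip 0.45 158
top clip_left 0.4 83
top clip_right 0.57 1161
top pliers 0.42 67
origin 232 141
......c...............................   87777656776433433333578656777877644443
.....cc.................c.............   77877557875333333443478755677777644443
.....cc.................cc............   77777447875333333333468754677777654444
.....cc.................cc............   78776547875333333333478754677777654444
.....cc.................cc............   77776447875333333333578754687777654444
.....cc.................cc............   77776457886433333334688754687777654554
.....cc.................cc............   77777557887644334446788855778787654445
.....ccc...............ccc............   77788556777765555567887765787877654444
.....ccc...............ccc............   77777645667887777788776655777777654444
.....ccc..............ccc.............   77788754456788888877665446887777654444
......ccc.............ccc.............   77778863345667777766554457887787654445
......ccccc.........cccc..............   77778875334455555554433368887777654444
.......cccccc.......cccc..............   7
[... 4137 characters left out ...]
...................   5478999999966667889999abb999889998999a
R.....................................   7899777877766668999999abba79999999aaab
......................................   99775566655656689a999aaaba78899aaaaaaa
......................................   a955666655665668aaaaa9abba878889999999
......................................   a999998678555668aaa9a99bbba88889999999
......................................   9aa99986775656689999988abbba99899999aa
......................................   9999998666666568a9999988abbbaaaaaaabbb
......................................   99a9777666666668aaaaaa9989abbbbbbbbbbb
......................................   7887666666555668aaaaaaaa9899aabbbbbbbb
```

Call:
step_arm(
  linear=[
    [0,0,0],
    [0,0,0],
    [3,0,0],
    [4,0,0],
    [0,0,0],
    [0,0,0],
  ],
  delta_rot=[
    [0,0,0],
    [0,0,0],
    [0,0,0],
    [0,0,0],
    [0,0,0],
    [0,0,0],
  ],
  grip=[59,59,59,59,59,59],
)

```text
time_s: 24.08
tcp_pos: [0.5546, -0.0477, 0.0622]
ee_rot: [[-0.958, -0.285, 0.002], [-0.285, 0.958, 0.0], [-0.002, -0.0, -1.0]]
wrist_force: [-0.1, 0.6, -1.1]
gripper_width: 0.68
gripper_force: 10.9
```

Call:
step_arm(
  linear=[
    [0,0,0],
    [0,0,0],
    [0,0,0],
    [0,0,0],
  ],
  delta_rot=[
    [0,0,0],
    [0,0,0],
    [0,0,0],
    [0,0,0],
  ],
  grip=[54,52,51,50],
)

```text
time_s: 24.58
tcp_pos: [0.5528, -0.0484, 0.0615]
ee_rot: [[-0.959, -0.284, -0.002], [-0.284, 0.959, -0.0], [0.002, 0.0, -1.0]]
wrist_force: [-2.3, -2.3, -0.4]
gripper_width: 0.607
gripper_force: 30.0
```

Call:
step_arm(
  linear=[
    [0,0,0],
    [0,0,0],
    [0,0,0],
    [0,0,0],
  ],
  delta_rot=[
    [0,0,0],
    [0,0,0],
    [0,0,0],
    [0,0,0],
  ],
  grip=[46,44,42,42],
)

```text
time_s: 25.08
tcp_pos: [0.5528, -0.0483, 0.0615]
ee_rot: [[-0.959, -0.284, -0.002], [-0.284, 0.959, -0.0], [0.002, 0.0, -1.0]]
wrist_force: [-5.4, -2.9, -0.9]
gripper_width: 0.605
gripper_force: 30.1
```

```bash
python3 - <<'E'
from h import *
c=cam('side');s=sense();print(s['tcp_pos'],s['gripper_width'])
for z in(.050,.058,.066,.074,.082):print(z,[np.round(proj(c,np.array([*a,z])),1) for a in[(.6745,-.0335),(.63,-.0365),(.699,-.0355),(.65,-.031)]])
E
sed -i "s/('top','side')/('side',)/" asc.py; python3 asc.py
```

```text
[ 0.55281552 -0.04833355  0.06150498] 0.6044307853601909
0.05 [array([277.8, 207.9]), array([263.6, 208. ]), array([285.7, 208.6]), array([270. , 207.1])]
0.058 [array([278. , 205.9]), array([263.6, 206. ]), array([285.9, 206.6]), array([270.1, 205.1])]
0.066 [array([278.1, 203.9]), array([263.7, 204. ]), array([286. , 204.5]), array([270.2, 203.1])]
0.074 [array([278.2, 201.8]), array([263.8, 202. ]), array([286.2, 202.5]), array([270.3, 201.1])]
0.082 [array([278.3, 199.8]), array([263.8, 199.9]), array([286.4, 200.4]), array([270.4, 199. ])]
side clip 0.47 171
side clip_right 0.68 124
side pliers 0.51 369
origin 253 181
......................................   8899998898888889999999999898445666667b
......................................   8889988888888899999999998887644556767b
......................................   88998888888888898999999998778754456778
......................................   89988888887778899899999998899987445556
......................................   98898878877777888899999999877897644444
......................................   6788888877777777889987777775
[... 1710 characters left out ...]
...................   5689999988866778999999abb989889988899a
......................................   9999777776765568999999abba79999999aaab
......................................   7777666655565568999a9aabba78899aaaaaa9
......................................   8666666665665668aaaa99abba878889999999
......................................   9998666666555668aa9a999bbba88889999999
......................................   aaa97666665566689999988abbba99999999aa
......................................   9aa9866666666568a9999988abbbaaaaaaabbb
......................................   a977766666666668aaaaaaa989abbbbbbbbbbb
......................................   7766666666555668aaaaaaaa9899aabbbbbbba
```

Call:
step_arm(
  linear=[
    [0,0,0],
    [0,0,0],
    [0,0,0],
    [3,-3,0],
    [2,0,0],
    [0,0,0],
  ],
  delta_rot=[
    [0,0,0],
    [0,0,0],
    [0,0,0],
    [0,0,0],
    [0,0,0],
    [0,0,0],
  ],
  grip=[59,59,59,59,59,59],
)

```text
time_s: 26.12
tcp_pos: [0.5498, -0.0525, 0.0619]
ee_rot: [[-0.959, -0.285, -0.0], [-0.285, 0.959, 0.0], [0.0, 0.0, -1.0]]
wrist_force: [0.4, -0.2, -2.3]
gripper_width: 0.678
gripper_force: 10.9
```

Call:
step_arm(
  linear=[
    [0,0,0],
    [0,0,0],
    [0,0,0],
    [0,0,0],
    [0,0,0],
    [0,0,0],
  ],
  delta_rot=[
    [0,0,0],
    [0,0,0],
    [0,0,0],
    [0,0,0],
    [0,0,0],
    [0,0,0],
  ],
  grip=[52,46,42,41,41,41],
)

```text
time_s: 26.88
tcp_pos: [0.5482, -0.0527, 0.0613]
ee_rot: [[-0.959, -0.284, -0.004], [-0.284, 0.959, -0.0], [0.004, 0.001, -1.0]]
wrist_force: [-5.2, 0.1, -1.4]
gripper_width: 0.588
gripper_force: 30.1
```

Call:
step_arm(
  linear=[
    [0,0,0],
    [0,0,0],
    [0,0,0],
    [10,0,0],
    [12,0,0],
    [0,0,0],
    [0,0,0],
    [0,0,0],
    [0,0,0],
  ],
  delta_rot=[
    [0,0,0],
    [0,0,0],
    [0,0,0],
    [0,0,0],
    [0,0,0],
    [0,0,0],
    [0,0,0],
    [0,0,0],
    [0,0,0],
  ],
  grip=[59,59,59,59,59,48,48,48,48],
)

```text
time_s: 28.0
tcp_pos: [0.5291, -0.0585, 0.0618]
ee_rot: [[-0.959, -0.285, 0.0], [-0.285, 0.959, 0.0], [-0.0, -0.0, -1.0]]
wrist_force: [0.6, -0.2, -0.9]
gripper_width: 0.556
gripper_force: 12.3
```

```bash
sed -i "s/('side',)/('top','side')/; s/.655,-.02,.066/.645,-.02,.066/" asc.py; python3 asc.py
```

```text
top clip 0.58 61
top pliers 0.47 90
origin 232 144
......................................   77877457875433333433578854677787654444
......................................   77876446875433333333578855677777654444
......................................   78776447886433333334688755788877654445
......................................   77877557887644333356788765787777654444
........................cc............   77787546777765545568877765777787654545
......................................   77788645667887767778776656777777654445
......................................   77778754556788888877765446887777654454
......................................   78778864345667777766554357877777654444
......................c...............   77778874234555555555433468887777654444
.....................cc...............   87778887433344455554333678877777654444
.....................cc...............   77777898642223345554335788777777654444
....................ccc...............   77777788875322245665435888777777654444
.............c.....cccc...............   77777788987653246776545787777777654444
.........
[... 4090 characters left out ...]
...................   4454434444456555646679999aba9987776544
......................................   4444434345566689987999999aba9998889989
......................................   778987798798667777899999aaaba79999999a
......................................   9999777876775555668a9999aabba78899aaaa
......................................   7777666665665666668a9aaa9abba878889999
......................................   6666666666666666568aaaaa99bbba88889999
......................................   66666666666655556689999998abbba9999999
......................................   6566666666666666668a9a99988abbbbaaaaaa
......................................   7566666666666665568aaaaa9a989abbbbbbbb
```

Call:
step_arm(
  linear=[
    [0,0,0],
    [0,0,0],
    [0,0,0],
    [-6,0,0],
    [-8,0,0],
    [-8,0,0],
    [-5,0,0],
    [-2,0,0],
    [0,0,0],
    [0,0,0],
  ],
  delta_rot=[
    [0,0,0],
    [0,0,0],
    [0,0,0],
    [0,0,0],
    [0,0,0],
    [0,0,0],
    [0,0,0],
    [0,0,0],
    [0,0,0],
    [0,0,0],
  ],
  grip=[59,59,59,59,59,59,59,59,59,59],
)

```text
time_s: 29.75
tcp_pos: [0.5564, -0.0504, 0.0618]
ee_rot: [[-0.959, -0.285, -0.0], [-0.285, 0.959, 0.0], [0.0, 0.0, -1.0]]
wrist_force: [0.2, 0.5, -1.8]
gripper_width: 0.682
gripper_force: 10.9
```

Call:
step_arm(
  linear=[
    [0,0,0],
    [0,0,0],
    [0,0,0],
    [0,0,0],
    [0,0,0],
    [0,0,0],
    [0,0,0],
  ],
  delta_rot=[
    [0,0,0],
    [0,0,0],
    [0,0,0],
    [0,0,0],
    [0,0,0],
    [0,0,0],
    [0,0,0],
  ],
  grip=[41,41,41,41,41,41,41],
)

```text
time_s: 30.62
tcp_pos: [0.5547, -0.0508, 0.0612]
ee_rot: [[-0.959, -0.284, -0.004], [-0.284, 0.959, -0.001], [0.004, 0.001, -1.0]]
wrist_force: [-4.8, 0.1, -1.1]
gripper_width: 0.593
gripper_force: 30.1
```

Call:
step_arm(
  linear=[
    [-2,0,0],
    [-2,0,0],
    [0,0,0],
  ],
  delta_rot=[
    [0,0,0],
    [0,0,0],
    [0,0,0],
  ],
  grip=[41,41,41],
)

```text
time_s: 31.0
tcp_pos: [0.5548, -0.0505, 0.06]
ee_rot: [[-0.959, -0.283, -0.013], [-0.283, 0.959, -0.002], [0.013, 0.002, -1.0]]
wrist_force: [-10.4, -3.0, 0.1]
gripper_width: 0.591
gripper_force: 30.4
```

```bash
python3 - <<'E'
from h import *
s=sense();R=np.array(s['ee_rot']);print(s['tcp_pos'],s['gripper_width'],s['gripper_force'],R.T@s['wrist_force'],R.T@s['moment'])
E
python3 asc.py
```

```text
[ 0.55482335 -0.05048346  0.06002704] 0.5905904421265785 30.411579287610948 [10.77945265  0.0813106   0.05465601] [-0.27420059  3.02918538 -0.20122952]
top clip 0.42 137
top clip_left 0.5 58
top clip_right 0.49 51
origin 232 144
.....cc.................ccc...........   77777557875333344433568854677787654444
.....cc.................ccc...........   77877546875433333333578754787777654444
.....cc.................ccc...........   77776447886443333334688755677877654444
.....cc.................ccc...........   77877547887554333446788755788787654454
.....cc................ccc............   77778646777765545577877655778777654455
.....cc................ccc............   77888644667887777788776545787777654454
......cc..............cccc............   77778744556788888887655446887777654454
......ccc.............ccc.............   77778864345677767766554457887777654444
......cccc...........cccc.............   77788875334555565555433468887777654445
.......cccc.........cccc..............   77778886433344555543323578877777654444
........ccccc......cccc...............   777778886432233455543235777777
[... 4243 characters left out ...]
...................   78874444444444444557667799a98887776666
ppppp.................................   6765566679888999867988999abba998898999
pppp..................................   555579998997777776899999aaaba799999999
pp....................................   5478677876755556568a9999aabba78899aaaa
......................................   7999666666666666568aaaaaaabba888899999
......................................   9aa9999866665666568a9aaa99bbba88889999
......................................   999aaa98567855656689999988abbba9899999
......................................   99999a9976788666568a9999998abbbbaaaaaa
......................................   99999a9886667666668aaaaaa9989abbbbbbbb
```

Call:
step_arm(
  linear=[
    [0,0,0],
    [0,0,0],
    [-1,0,0],
    [0,0,0],
    [0,0,0],
    [0,0,0],
    [0,0,0],
    [0,0,0],
    [0,0,0],
    [0,0,0],
  ],
  delta_rot=[
    [0,0,0],
    [0,0,0],
    [0,0,0],
    [0,0,0],
    [0,0,0],
    [0,0,0],
    [0,0,0],
    [0,0,0],
    [0,0,0],
    [0,0,0],
  ],
  grip=[59,59,59,59,41,41,41,41,41,41],
)

```text
time_s: 32.75
tcp_pos: [0.5596, -0.0501, 0.0613]
ee_rot: [[-0.959, -0.283, -0.004], [-0.283, 0.959, -0.001], [0.004, 0.0, -1.0]]
wrist_force: [-4.5, -3.7, -1.4]
gripper_width: 0.61
gripper_force: 30.1
```

```bash
python3 - <<'E'
from h import *
c=cam('wrist'); s=sense();t=s['tcp_pos'];R=np.array(s['ee_rot'])
save(c,'w8')
for nm in ('w7','w8'):
    g=cv2.imread('pics/%s.png'%nm,0)
    print(nm)
    for r in range(150,262,8):
        d=g[r]<50; e=np.flatnonzero(np.diff(np.r_[0,d,0].astype(int))); segs=[(a,b-1) for a,b in zip(e[::2],e[1::2]) if b-a>3 and 150<a<370]
        print(r,segs)
zt=t[2]+.0117
for r in(160,200,240):
    print(r,[np.round(R.T@(onz(c,(q,r),zt)-t)*1000,1)[:2] for q in(200,312)])
E
```

```text
w7
150 []
158 []
166 [(np.int64(299), np.int64(307))]
174 [(np.int64(219), np.int64(222)), (np.int64(293), np.int64(313))]
182 [(np.int64(220), np.int64(223)), (np.int64(293), np.int64(313))]
190 [(np.int64(220), np.int64(223)), (np.int64(293), np.int64(313))]
198 [(np.int64(220), np.int64(223)), (np.int64(293), np.int64(313))]
206 [(np.int64(220), np.int64(223)), (np.int64(294), np.int64(313))]
214 [(np.int64(220), np.int64(223)), (np.int64(294), np.int64(313))]
222 [(np.int64(220), np.int64(223)), (np.int64(294), np.int64(313))]
230 [(np.int64(186), np.int64(201)), (np.int64(220), np.int64(223)), (np.int64(294), np.int64(313)), (np.int64(316), np.int64(331))]
238 [(np.int64(181), np.int64(205)), (np.int64(220), np.int64(223)), (np.int64(294), np.int64(336))]
246 [(np.int64(175), np.int64(204)), (np.int64(220), np.int64(223)), (np.int64(295), np.int64(342))]
254 [(np.int64(167), np.int64(201)), (np.int64(295), np.int64(350))]
w8
150 []
158 []
166 []
174 [(np.int64(214), np.int64(218)), (np.int64(228), np.int64(232)), (np.int64(284), np.int64(291))]
182 [(np.int64(213), np.int64(217)
[... 614 characters left out ...]
nt64(224), np.int64(229)), (np.int64(288), np.int64(295)), (np.int64(310), np.int64(326))]
238 [(np.int64(187), np.int64(213)), (np.int64(223), np.int64(228)), (np.int64(289), np.int64(295)), (np.int64(307), np.int64(330)), (np.int64(364), np.int64(460))]
246 [(np.int64(182), np.int64(212)), (np.int64(225), np.int64(228)), (np.int64(290), np.int64(295)), (np.int64(306), np.int64(336)), (np.int64(363), np.int64(471))]
254 [(np.int64(173), np.int64(207)), (np.int64(209), np.int64(212)), (np.int64(290), np.int64(296)), (np.int64(304), np.int64(344))]
160 [array([ 48.7, -27.5]), array([48.7, 26.1])]
200 [array([ 28.7, -28.5]), array([28.7, 27. ])]
240 [array([  7.2, -29.6]), array([ 7.1, 28. ])]
```

Call:
step_arm(
  linear=[
    [2,0,0],
    [2,0,0],
    [2,0,0],
    [2,0,0],
  ],
  delta_rot=[
    [0,0,0],
    [0,0,0],
    [0,0,0],
    [0,0,0],
  ],
  grip=[41,41,41,41],
)

```text
time_s: 33.3
tcp_pos: [0.5587, -0.0503, 0.0634]
ee_rot: [[-0.958, -0.286, 0.011], [-0.286, 0.958, 0.001], [-0.011, -0.002, -1.0]]
wrist_force: [7.9, -1.7, -3.7]
gripper_width: 0.594
gripper_force: 29.4
```

Call:
step_arm(
  linear=[
    [2,-0.5,0],
    [2,-0.5,0],
    [2,0,0],
    [2,0,0],
  ],
  delta_rot=[
    [0,0,0],
    [0,0,0],
    [0,0,0],
    [0,0,0],
  ],
  grip=[41,41,41,41],
)

```text
time_s: 33.8
tcp_pos: [0.5521, -0.0529, 0.0638]
ee_rot: [[-0.958, -0.287, 0.013], [-0.287, 0.958, 0.002], [-0.013, -0.002, -1.0]]
wrist_force: [10.2, 3.2, -2.0]
gripper_width: 0.489
gripper_force: 28.5
```

Call:
step_arm(
  linear=[
    [0,0,0],
    [0,0,0],
    [0,0,0],
    [0,0,0],
    [0,0,0],
    [8,0,0],
    [15,0,0],
    [15,0,0],
    [12,0,0],
    [0,0,0],
  ],
  delta_rot=[
    [0,0,0],
    [0,0,0],
    [0,0,0],
    [0,0,0],
    [0,0,0],
    [0,0,0],
    [0,0,0],
    [0,0,0],
    [0,0,0],
    [0,0,0],
  ],
  grip=[41,59,59,59,59,59,59,59,59,59],
)

```text
time_s: 35.05
tcp_pos: [0.4974, -0.0691, 0.062]
ee_rot: [[-0.959, -0.284, -0.0], [-0.284, 0.959, -0.0], [0.0, 0.0, -1.0]]
wrist_force: [-0.4, 0.8, -1.4]
gripper_width: 0.684
gripper_force: 10.9
```

```bash
python3 asc.py | head -42; python3 - <<'E'
from h import *
cs={n:cam(n) for n in('top','side')}
for n in cs:
  P={}
  for l in['left_ear','right_ear','pliers_head','pliers_jaws']:
    for k in landmark_of(n,l)[:1]: P[l]=onz(cs[n],k['point'],.066);print(n,l,round(k['score'],2),P[l].round(4))
  if 'left_ear' in P and 'right_ear' in P: print(np.linalg.norm(P['left_ear']-P['right_ear']))
E
```

```text
top clip_left 0.59 61
top pliers 0.42 96
origin 232 144
.....LL...............................   78877557875433334333578755778887654444
.....LL...............................   77787557875434333333578756777787654444
.....LL...............................   77787656886433334334688656787877654455
.....LL...............................   77788656887654433446787546887787654455
.....LL...............................   78788645777775554568886446887777654445
......LL..............................   77788753567887777788766346887777654455
......LL..............................   77788854356788888887754358888777654445
.......LL.............................   78788874335677777766543478987787654445
.......LLLL...........................   77788886323456656655433578877777654444
........LLLLL.........................   77778887532344445543224788877877654444
.........LLLLLL.......................   78877888753222344443236888877777654444
..........LLLLLL......................   77777889876432224553257998777777654445
............LLLLL.....................   77777788998765424564457888777787654444
....
[... 1611 characters left out ...]
...............pppp....   77777654445444444444444444445443334444
..............................pppp....   77767754444444444444444444444433444454
..............................pppp....   77776765444544444444444444444433444444
side clip 0.51 171
side clip_left 0.5 128
side clip_right 0.44 165
top left_ear 0.6 [ 0.6588 -0.0205  0.066 ]
top right_ear 0.75 [ 0.6546 -0.0114  0.066 ]
top pliers_head 0.54 [ 0.5565 -0.059   0.066 ]
top pliers_jaws 0.44 [ 0.6054 -0.0527  0.066 ]
0.00995265377412039
side left_ear 0.44 [ 0.6514 -0.0014  0.066 ]
side right_ear 0.44 [ 0.6575 -0.0203  0.066 ]
side pliers_head 0.82 [ 0.5515 -0.0418  0.066 ]
side pliers_jaws 0.7 [ 0.6064 -0.0282  0.066 ]
0.019854676353626907
```

Call:
step_arm(
  linear=[
    [-1,10,0],
    [-4,30,0],
    [-5,35,0],
    [-5,35,0],
    [-5,35,0],
    [-4,25,0],
    [-2,13,0],
    [0,0,15],
    [0,0,20],
    [0,0,12],
  ],
  delta_rot=[
    [0,0,0],
    [0,0,0],
    [0,0,0],
    [0,0,0],
    [0,0,0],
    [0,0,0],
    [0,0,0],
    [0,0,0],
    [0,0,0],
    [0,0,0],
  ],
  grip=[59,59,59,59,59,59,59,59,59,59],
)

```text
time_s: 37.3
tcp_pos: [0.4708, 0.1138, 0.014]
ee_rot: [[-0.959, -0.284, -0.001], [-0.284, 0.959, -0.001], [0.001, -0.0, -1.0]]
wrist_force: [-0.0, 0.5, -1.1]
gripper_width: 0.681
gripper_force: 10.9
```

Call:
step_arm(
  linear=[
    [0,0,4],
    [0,0,3],
    [0,0,1.5],
    [0,0,0],
    [0,0,0],
  ],
  delta_rot=[
    [0,0,0],
    [0,0,0],
    [0,0,0],
    [0,0,0],
    [0,0,0],
  ],
  grip=[59,59,59,59,59],
)

```text
time_s: 37.92
tcp_pos: [0.4715, 0.1142, 0.0066]
ee_rot: [[-0.959, -0.285, 0.001], [-0.285, 0.959, 0.0], [-0.001, 0.0, -1.0]]
wrist_force: [-0.4, 0.0, -1.6]
gripper_width: 0.674
gripper_force: 10.9
```

Call:
step_arm(
  linear=[
    [0,0,1],
    [0,0,1],
    [0,0,0],
    [0,0,0],
  ],
  delta_rot=[
    [0,0,0],
    [0,0,0],
    [0,0,0],
    [0,0,0],
  ],
  grip=[59,59,59,59],
)

```text
time_s: 38.42
tcp_pos: [0.4713, 0.1142, 0.0044]
ee_rot: [[-0.959, -0.285, 0.0], [-0.285, 0.959, 0.0], [-0.0, 0.0, -1.0]]
wrist_force: [0.2, -0.1, -1.1]
gripper_width: 0.679
gripper_force: 10.9
```

Call:
step_arm(
  linear=[
    [0,0,1],
    [0,0,0],
    [0,0,0],
    [0,0,0],
    [0,0,0],
    [0,0,-5],
    [0,0,-30],
    [0,0,-50],
    [0,0,-40],
    [0,0,0],
  ],
  delta_rot=[
    [0,0,0],
    [0,0,0],
    [0,0,0],
    [0,0,0],
    [0,0,0],
    [0,0,0],
    [0,0,0],
    [0,0,0],
    [0,0,0],
    [0,0,0],
  ],
  grip=[59,87,87,87,87,87,87,87,87,87],
)

```text
time_s: 39.67
tcp_pos: [0.4733, 0.1153, 0.132]
ee_rot: [[-0.958, -0.285, 0.007], [-0.285, 0.958, 0.004], [-0.008, 0.002, -1.0]]
wrist_force: [0.5, -0.8, -0.7]
gripper_width: 0.997
gripper_force: 0.0
```

```bash
python3 look.py wrist+top+side 0.008 pliers_head,pliers_jaws,pliers_handles; python3 look.py top+side 0 padlock,tub,screw_bin; python3 asc.py | sed -n 4,28p
```

```text
pliers_head wrist 0.55 [259.2 239.9] [0.5266 0.1325 0.008 ]
pliers_head top 0.43 [198.3 209.9] [0.5218 0.126  0.008 ]
pliers_head side 0.55 [235.3 188.3] [0.5273 0.1224 0.008 ]
pliers_jaws top 0.68 [194.8 194.5] [0.5659 0.1374 0.008 ]
pliers_jaws side 0.8 [247.8 183.6] [0.57  0.154 0.008]
pliers_jaws side 0.62 [295.7 196.5] [0.7392 0.0854 0.008 ]
pliers_handles top 0.72 [245.8 136.4] [ 0.7391 -0.0055  0.008 ]
pliers_handles top 0.65 [198.9 227.3] [0.4722 0.1228 0.008 ]
pliers_handles side 0.82 [221.4 189.9] [0.479  0.1101 0.008 ]
pliers_handles side 0.4 [235.8 187.2] [0.5285 0.1292 0.008 ]
pliers_head pliers_jaws dist 0.0396 yaw 7.2
pliers_jaws pliers_handles dist 0.2245 yaw -39.5
padlock top 0.85 [242.  243.8] [ 0.4278 -0.001   0.    ]
padlock top 0.75 [201.6 229.6] [0.466  0.1157 0.    ]
padlock side 0.54 [199.8 211.4] [ 0.4198 -0.0035  0.    ]
tub top 0.82 [313.2 194.5] [ 0.5735 -0.2041  0.    ]
tub side 0.61 [244.1 256. ] [ 0.5789 -0.1967  0.    ]
screw_bin top 0.9 [360.9 234.1] [ 0.4612 -0.3434  0.    ]
screw_bin side 0.74 [195.6 294.8] [ 0.4631 -0.3401  0.    ]
padlock tub dist
[... 1228 characters left out ...]
cccc...............   777777778889987535677888777789ab976677
...............cccccccc...............   7777777777788986345777777877789a976678
...............cccccccc...............   7777777776777876445555677777779a986677
................ccccccc...............   7777777777677776434443477877778aa87777
................cccccc................   7777777777777776533433467777778a986767
.................ccc..................   77777777777777875335545787777778877667
......................................   77777777777777776446666777777777776677
......................................   77777777777778877667777888877767876677
......................................   77777777777777788777788887777777766677
```

Pliers lie flat and released, the clip's ears remain closed (about 18 mm apart), and the other objects are in place.

```bash
python3 -c "
from station import finish_job
print(finish_job())"
```

```text
the job is handed in; nothing more can be done
None
```

The clip is snapped shut, the pliers lie flat on the counter about 19 cm from it, and the bin, padlock and tub show no movement in the cameras; the job was handed in at about 40 s, with no result returned.

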